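# Sort push rods with a length gauge

## Task

Sort the two push rods by length with the gauge. Try them one at a time: with the dowel towards the red post and the butt up against the brown post, lower the rod level into the slot as far as it goes without forcing it; a rod that drops in goes into the yellow tray, a rod whose dowel lands on the red post is too long and goes into the green tray. Put each rod in its tray, lying flat, before you try the next, finally let go, and leave the other things on the bench where they are.

Things in the scene. Friction and masses are not known exactly. Their poses are not given: they have to be found in the camera images.
- rod_a: push rod lying flat: wooden block 60 x 32 x 32 mm, and on its axis a fixed 16 mm round dowel that sticks out of one end by anything from 36 to 70 mm (rod 96 to 130 mm in all), drawn anew for each rod and run; the pose does not tell it. About 75 g. Origin: block's centre, 16 mm above what it lies on; +x along the rod to the dowel; butt at x = -30 mm, dowel from x = +30 mm
- rod_b: push rod lying flat: wooden block 60 x 32 x 32 mm, and on its axis a fixed 16 mm round dowel that sticks out of one end by anything from 36 to 70 mm (rod 96 to 130 mm in all), drawn anew for each rod and run; the pose does not tell it. About 75 g. Origin: block's centre, 16 mm above what it lies on; +x along the rod to the dowel; butt at x = -30 mm, dowel from x = +30 mm
- gauge: fixed length gauge: base 200 (x) x 70 (y) x 12 mm; two posts, 28 mm thick, 60 mm wide, bound a slot 113 mm long: dark brown post (for the butt) from x = -56.5 mm outwards, top 58 mm above the table; red post (for the dowel) from x = +56.5 mm, top at 46 mm. Two cheeks as high as the red post, 32 mm apart, flank the slot from x = 20 to 56.5 mm. Origin: centre of base's underside; x to red post, z up
- gauge_seat (a point): block centre of a fitting rod down in the slot, 28 mm above the table, gauge x = -25, y = 0 (butt 1.5 mm off the brown post). Axes as the gauge's. Slot floor 12 mm above the table; beside the block it is open for fingers. A too long rod held level stops 26 mm higher, dowel on the red post. With the block's centre 33 mm above this point the butt can be pushed on the brown post, the dowel still clear above the red
- tray_yellow: plywood-floored open tray, outside 172 mm (its x) x 192 mm (its y) x 22 mm high, walls and floor 6 mm thick, painted yellow; fixed. Origin: centre of its underside, z up. It takes the short (fitting) rods; it has room for two side by side along its x
- tray_green: plywood-floored open tray, outside 172 mm (its x) x 192 mm (its y) x 22 mm high, walls and floor 6 mm thick, painted green; fixed. Origin: centre of its underside, z up. It takes the too long rods; it has room for two side by side along its x
- glue: bystander: white glue bottle, 56 mm diameter, 150 mm tall, standing; origin: centre of its underside
- gear: bystander: flat wooden gear, 90 mm across, 12 mm thick; origin: centre of its underside
- pliers: bystander: pliers with red handles, 150 mm long, lying; origin near the pivot
- offcut: bystander: board offcut 60 x 130 x 18 mm; origin: centre of its underside
- wheel: bystander: dark wooden toy wheel lying flat, 36 mm across, 16 mm thick; origin: centre of its underside
Not all that is in view belongs to the job. Leave any orange or white look-alike of the rod_b alone. Leave any pink look-alike of the rod_a alone.

How it is judged:
By the outcome, as a careful person would: the job done as asked, in the order asked, and still so for the second after the job is handed in, with the robot touching nothing.
It also fails if it takes over 64 s, if anything falls off the work surface, if the arm or the gripper's body presses on something with over 40 N, if the wrist force passes 120 N, or if a joint passes its speed limit or range.

## Robot

A 6-joint arm with a two-finger parallel gripper is mounted at the origin on the work surface. World frame = base frame: x ahead of the robot, y to its left, z up, the work surface at z = 0. Lengths are in m, angles in rad, forces in N, time in s.
With the tool pointing down it reaches from about 0.35 to 0.975 m from the base axis. Payload 4.9 kg.
Tool frame: the origin (TCP) lies at the very end of the fingers, on their centre line; the grasp point (between the pads) lies 19 mm behind it; z points along the fingers, x is the direction in which the jaws open and shut, and the axes are right-handed (so a half turn about z gives the same grasp; the last joint's range is limited). The gripper opens to 85 mm and grips with 20 to 120 N. Pads are 22 mm wide; open, the fingers measure 114 mm over their backs; the gripper's body (76 mm by 85 mm) begins 54 mm behind the grasp point. The pads swing forward as they close: fully open they stand 13 mm farther back than shut.
Start: joints at [-1.458, 0.053, 1.613, -0, 1.476, -0.119], TCP at [0.144, -0.608, 0.231] pointing down, gripper open.
Joint ranges: [-3.01, 3.01], [-1.01, 2.22], [0.06, 2.58], [-1.02, 4.17], [0.09, 2.62], [-3.14, 3.14]. Speed limits (rad/s): [2.57, 2.57, 3.14, 3.14, 3.14, 3.14].

## Interface

Orientations are given as a rotation vector (axis times angle).
In Python, from station import ctrl gives the robot as it stands.
- The arm moves only by the shell command python3 -m handwheel 'ROWS' [OPENING] [FORCE]. ROWS is a JSON object of lists of equal length, an entry for each row: "offset": the shift along the world's x, y, z in units of 40 mm (1.0 is 40 mm), a list of three; "roll": the turn about the world's z in units of 6 degrees (1.0 is 6 degrees). A call has exactly 10 rows; each row is the pose to reach, as a shift and turn from the pose commanded when the call began; what a row does not reach only later rows make up. A row lasts 1/10 s, in which the tool goes at most 50 mm and 8.59 degrees, less where a joint would pass 70% of its speed; a pose out of reach is approached as far as the arm can. A call with a gripper value outside its range is refused whole. OPENING is the finger opening in mm, from 0 to 85.4, set as the call begins (- or left out, the last holds). The fingers move at their own pace and stop on an object; FORCE is the grip in N (left out, the last holds). Time passes only in rows, so rows that repeat a pose let the fingers close, or fill a call up. It gives the time, the measured TCP pose, the force and the opening at its end, in the units of the state.
- ctrl.get_obs(): the state, without advancing time (a new reading comes with each control period).
- ctrl.get_image(name): name is "side" or "top" or "wrist"; returns a dict with "img" (420x560x3 uint8, red, green, blue), "fx", "fy", "cx", "cy" (pixels), "k1" (the pictures are not rectified: a ray, as slopes to the right and down, at radius r is drawn at 1 + k1 r^2 times it, then the intrinsics apply), "T" (4x4, takes a point from camera to world coordinates). Camera axes: x right, y down, z forward; pixel columns grow to the right and rows downward; lengths in m; the calibration is good to about 2 mm. A picture is of the moment at which its call begins. There is no depth.
- ctrl.finish_job(): hands the job in, once; it reports no verdict.
The state is a dict: "t": time; "q": joint angles; "dq": joint speeds; "effort": joint torques, N m; "tool_pos": TCP position; "tool_rot": TCP orientation; "contact_force": force on the tool from outside, world axes, zero at the start; "wrist_torque": the same for the moment, N m; "opening": finger opening in m.
Only numpy, scipy, OpenCV 4.12 (cv2) and the standard library are available. Lean on these libraries where they do the work, as an engineer would, in place of code of your own. Each camera call takes 0.05 s, during which the arm holds its last target.

## Working session

There is one attempt and no reset: what is moved stays moved. The work goes in short steps, Python scripts to look and compute and a shell command to move; the robot and the scene stay as the last step left them, time stands still between calls to the robot, and variables do not carry over. Pictures are saved under pics/ and viewed, and the job is handed in when it is done.

```bash
ls -la; mkdir -p pics; python3 - <<'E'
from station import ctrl
import cv2,numpy as np
o=ctrl.get_obs()
for k,v in o.items(): print(k,np.round(v,4))
for n in ("top","side","wrist"):
    d=ctrl.get_image(n); cv2.imwrite(f"pics/{n}0.png",d["img"][:,:,::-1])
    print(n,d["fx"],d["fy"],d["cx"],d["cy"],d["k1"]);print(np.round(d["T"],4))
E
```

```text
total 12
drwxr-xr-x  3 agent agent 4096 Dec  7 16:23 .
drwxr-xr-x 23 root  root  4096 Dec  7 16:23 ..
drwxr-xr-x  2 agent agent 4096 Dec  7 16:23 pics
t 0.0
q [-1.458   0.0534  1.6143  0.      1.476  -0.119 ]
dq [-0.0014  0.0006  0.0005 -0.0011  0.0001  0.0009]
effort [-3.00000e-04 -3.93684e+01 -3.70174e+01 -1.00000e-04  7.20000e-03
  0.00000e+00]
tool_pos [ 0.1435 -0.6077  0.2301]
tool_rot [-2.4623e+00  1.9487e+00  2.3000e-03]
contact_force [ 0.1807 -0.5658  0.5907]
wrist_torque [ 0.0483  0.0384 -0.0113]
opening 0.0855
top 393.9422281235389 393.9422281235389 271.8918408866386 212.26180505835308 -0.08742872507424249
[[ 0.0271 -0.9939  0.1069  0.4855]
 [-0.9996 -0.0265  0.0073 -0.0148]
 [-0.0044 -0.1071 -0.9942  0.879 ]
 [ 0.      0.      0.      1.    ]]
side 494.9241491789351 494.9241491789351 276.55730033068073 201.28640129480493 0.04644682306414649
[[-0.8828 -0.2857  0.3728  0.2012]
 [-0.4696  0.5268 -0.7085  0.7164]
 [ 0.006  -0.8005 -0.5992  0.6683]
 [ 0.      0.      0.      1.    ]]
wrist 332.7612851723382 332.7612851723382 273.2478739761828 207.7848697897426 -0.07751756022524214
[[ 0.2292 -0.9394 -0.2549  0.2084]
 [-0.9734 -0.2217 -0.0583 -0.5923]
 [-0.0018  0.2614 -0.9652  0.3717]
 [ 0.      0.      0.      1.    ]]
```

View pics/top0.png

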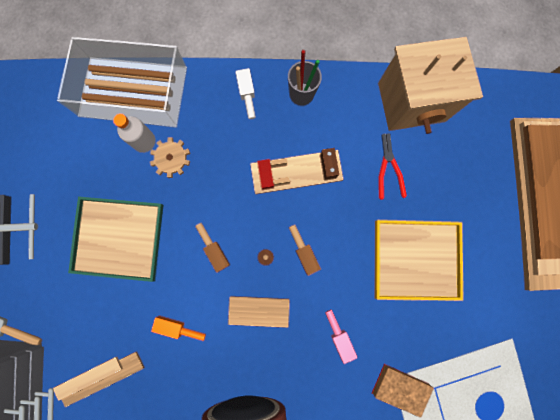

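View pics/side0.png

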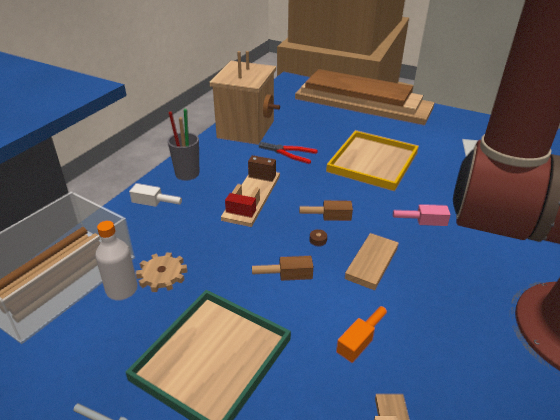

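View pics/wrist0.png

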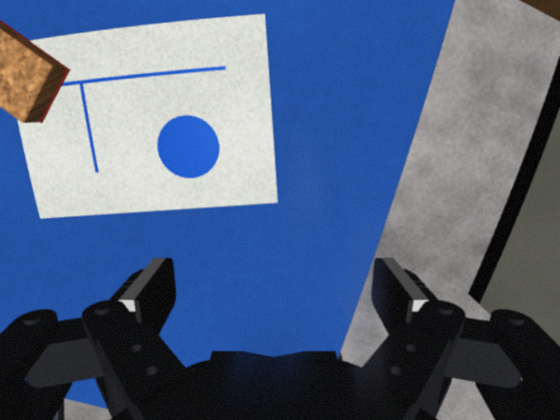

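The top view shows brown rods at (212,248) and (304,250), both dowels pointing up in the image. The gauge is at (297,172), with red at left and brown at right. The green tray is at (116,239) and the yellow tray at (419,260). Rod candidates are:
- Brown at (212,248) and (304,250), which fit the "wooden" description.
- Orange (178,329), white (246,92) and pink (341,337), which are the look-alikes to leave alone.

Next I'll confirm with a crop and measure.

```bash
cat > h.py <<'E'
import numpy as np,cv2
from station import ctrl
def undist(d,uv):
    K=np.array([[d["fx"],0,d["cx"]],[0,d["fy"],d["cy"]],[0,0,1]])
    uv=np.asarray(uv,float).reshape(-1,1,2)
    return cv2.undistortPoints(uv,K,np.array([d["k1"],0,0,0,0.]),None,None,None).reshape(-1,2) if False else cv2.undistortPoints(uv,K,np.array([d["k1"],0,0,0,0.])).reshape(-1,2)
def onplane(d,uv,z):
    s=undist(d,uv); T=np.array(d["T"])
    r=np.c_[s,np.ones(len(s))]@T[:3,:3].T
    c=T[:3,3]; t=(z-c[2])/r[:,2]
    return (c+r*t[:,None])[:,:2]
def proj(d,P):
    T=np.array(d["T"]); P=np.asarray(P,float).reshape(-1,3)
    p=(P-T[:3,3])@T[:3,:3]; s=p[:,:2]/p[:,2:]; r2=(s**2).sum(1,keepdims=True)
    s=s*(1+d["k1"]*r2); return s*[d["fx"],d["fy"]]+[d["cx"],d["cy"]]
E
python3 - <<'E'
import cv2,numpy as np
im=cv2.imread('pics/top0.png')
a=cv2.resize(im[205:285,180:340],None,fx=5,fy=5,interpolation=cv2.INTER_CUBIC)
cv2.imwrite('pics/c1.png',a)
a=cv2.resize(im[140:205,240:355],None,fx=6,fy=6,interpolation=cv2.INTER_CUBIC)
cv2.imwrite('pics/c2.png',a)
hsv=cv2.cvtColor(im,cv2.COLOR_BGR2HSV)
for p in [(212,248),(218,262),(203,233),(304,250),(310,265),(297,237),(265,173),(331,163),(295,172),(258,312),(420,222),(88,200)]:
    print(p,hsv[p[1],p[0]])
m=((hsv[:,:,0]<95)|(hsv[:,:,0]>125)).astype(np.uint8)
n,l,s,c=cv2.connectedComponentsWithStats(m)
for i in range(1,n):
    if s[i][4]>100: print(i,s[i],np.round(c[i],1))
E
```

```text
(212, 248) [ 13 154 157]
(218, 262) [ 13 157 153]
(203, 233) [ 15 110 223]
(304, 250) [ 13 155 156]
(310, 265) [ 13 155 155]
(297, 237) [ 15 110 223]
(265, 173) [  1 213 175]
(331, 163) [ 10 152 114]
(295, 172) [ 17  90 236]
(258, 312) [ 15 113 221]
(420, 222) [ 24 227 251]
(88, 200) [51 56 73]
1 [    0     0   560   134 40726] [308.2  39.9]
2 [ 87  64  89  19 900] [131.9  73.1]
6 [236  69  19  50 537] [246.2  90.1]
8 [ 84  78  89  19 885] [128.6  87. ]
9 [ 81  92  90  20 864] [126.  101.4]
13 [ 112  113   78   65 2058] [152.1 144.8]
16 [ 510  118   50  173 7212] [538.3 198.4]
22 [ 250  148   93   46 2852] [296.2 171.2]
24 [378 155  11  45 259] [381.8 178.3]
25 [390 157  17  41 236] [399.  177.3]
27 [  0 195  37  69 360] [ 19.  235.8]
28 [  68  197   95   85 6648] [115.6 238.4]
31 [ 374  219   90   82 7024] [418.5 260.1]
33 [195 223  35  50 623] [212.4 250.1]
34 [289 225  32  51 615] [304.5 252.6]
36 [258 249  16  16 200] [265.2 256.9]
38 [ 228  296   62   32 1740] [258.4 311.4]
39 [325 310  33  54 698] [340.8 339.6]
40 [   0  317   49  103 2608] [ 20.1 370.6]
41 [151 316  55  25 738] [174.  328.7]
42 [ 372  339  162   81 7697] [457.2 386.1]
43 [  49  352   95   68 2078] [ 96.  379.1]
44 [202 397  84  23 804] [248.9 408.5]
```

View pics/c1.png

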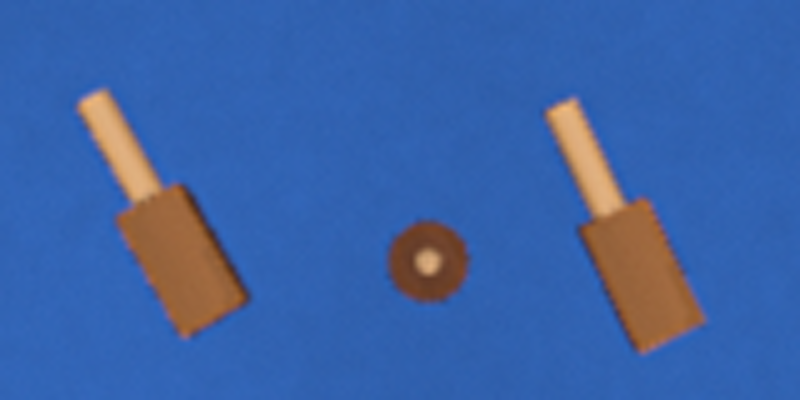

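View pics/c2.png

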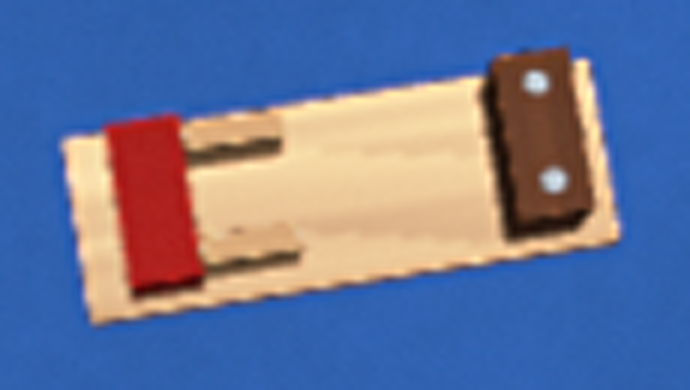

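Both crops show a brown block with a plain dowel, matching the description: the left rod (rod L) has its block near (216,258) and the right rod (rod R) near (308,262). Between them is the wheel at (265,257). Now to measure.

```bash
python3 - <<'E'
from h import *
d=ctrl.get_image("top"); s=ctrl.get_image("side")
import pickle; pickle.dump((d,s),open('cal.pkl','wb'))
im=np.ascontiguousarray(d["img"][:,:,::-1]); hsv=cv2.cvtColor(im,cv2.COLOR_BGR2HSV)
H,S,V=[hsv[:,:,i].astype(int) for i in range(3)]
def ang(v): return np.degrees(np.arctan2(v[1],v[0]))
for nm,(x0,x1,y0,y1) in dict(L=(190,235,215,280),R=(283,325,215,282)).items():
    w=np.zeros(H.shape,bool); w[y0:y1,x0:x1]=1
    bl=w&(H<25)&(S>134)&(V>135); dw=w&(H<25)&(S<134)&(V>150)
    for k,m,z in (("block",bl,.032),("dowel",dw,.022)):
        m=cv2.morphologyEx(m.astype(np.uint8),cv2.MORPH_OPEN,np.ones((2,2))) 
        c=max(cv2.findContours(m,0,2)[0],key=cv2.contourArea)
        P=onplane(d,c.reshape(-1,2),z)*1000
        r=cv2.minAreaRect(P.astype(np.float32)); b=cv2.boxPoints(r)
        ys,xs=np.nonzero(m); Q=onplane(d,np.c_[xs,ys],z)*1000; cen=Q.mean(0)
        u=np.linalg.svd(Q-cen,full_matrices=False)[2][0]; u=u if u[0]>0 else -u
        print(nm,k,"rect",np.round(r[0],1),np.round(r[1],1),"cen",np.round(cen,1),"ang",round(ang(u),1),"ext",np.round([((P-cen)@u).min(),((P-cen)@u).max()],1), np.round(b).tolist())
# gauge base
w=np.zeros(H.shape,bool); w[143:200,245:350]=1
red=w&((H<6)|(H>174))&(S>190)&(V>140); br=w&(H<14)&(S>130)&(V<150)&(V>95)
for k,m,z in (("red",red,.046),("brown",br,.058)):
    m=cv2.morphologyEx(m.astype(np.uint8),cv2.MORPH_OPEN,np.ones((3,3)))
    c=max(cv2.findContours(m,0,2)[0],key=cv2.contourArea)
    P=onplane(d,c.reshape(-1,2),z)*1000; r=cv2.minAreaRect(P.astype(np.float32))
    print(k,np.round(r[0],1),np.round(r[1],1),r[2],np.round(cv2.boxPoints(r)).tolist(), m.sum())
# base corners from crop c2 (crop x/6+240,y/6+140)
C=np.array([(62,138),(92,325),(620,240),(590,60)])/6+[240,140]
B=onplane(d,C,.012)*1000; print("base corners",np.round(B).tolist(),B.mean(0)); 
print("len",np.linalg.norm(B[0]-B[3]),np.linalg.norm(B[1]-B[2]),"wid",np.linalg.norm(B[0]-B[1]),np.linalg.norm(B[2]-B[3]),"ang",ang(B[0]-B[3]),ang(B[1]-B[2]))
for nm,(h0,h1,sm,vm) in dict(yel=(20,32,180,150),).items():
    m=((H>=h0)&(H<=h1)&(S>sm)&(V>vm)).astype(np.uint8)
    c=max(cv2.findContours(m,0,2)[0],key=cv2.contourArea); P=onplane(d,c.reshape(-1,2),.022)*1000
    r=cv2.minAreaRect(P.astype(np.float32)); print(nm,r)
m=((H<95)|(H>125)).astype(np.uint8); n,l,st,c=cv2.connectedComponentsWithStats(m)
for k in (28,31,36,38):
    i=[j for j in range(1,n)if abs(st[j][0]-{28:68,31:374,36:258,38:228}[k])<3 and abs(st[j][1]-{28:197,31:219,36:249,38:296}[k])<3]
    c=max(cv2.findContours((l==i[0]).astype(np.uint8),0,2)[0],key=cv2.contourArea); P=onplane(d,c.reshape(-1,2),{28:.022,31:.022,36:.016,38:.018}[k])*1000
    print(k,cv2.minAreaRect(P.astype(np.float32)))
E
```

```text
L block rect [476.7 107.6] [58.6 29.1] cen [476.3 107.4] ang 32.0 ext [-29.   29.6] [[444.0, 105.0], [459.0, 80.0], [509.0, 110.0], [494.0, 135.0]]
L dowel rect [524.1 137.1] [50.5 14.1] cen [524.  137.2] ang 32.7 ext [-25.3  25.3] [[499.0, 130.0], [506.0, 118.0], [549.0, 145.0], [542.0, 157.0]]
R block rect [476.2 -90.3] [58. 29.] cen [475.5 -90.6] ang 26.9 ext [-28.2  29.9] [[444.0, -90.0], [457.0, -116.0], [509.0, -90.0], [496.0, -64.0]]
R dowel rect [524.4 -66.2] [51.6 13.5] cen [524.3 -66.3] ang 25.1 ext [-25.6  25.9] [[498.0, -71.0], [504.0, -83.0], [551.0, -61.0], [545.0, -49.0]]
red [659.5   7.9] [58.3 24.7] 9.764089584350586 [[629.0, 15.0], [633.0, -9.0], [690.0, 1.0], [686.0, 25.0]] 304
brown [ 684.5 -130.1] [56.9 26.6] 10.432494163513184 [[654.0, -122.0], [659.0, -148.0], [715.0, -138.0], [710.0, -112.0]] 273
base corners [[689.0, 43.0], [618.0, 29.0], [656.0, -166.0], [724.0, -155.0]] [671.70646097 -62.18805647]
len 200.9577278375043 199.42810002262797 wid 71.82484781148396 69.61723074257297 ang 100.17202822953567 100.80577958801788
yel ((481.7508239746094, -333.9150390625), (169.86593627929688, 192.71823120117188), 0.35728392004966736)
28 ((511.23126220703125, 336.7498779296875), (196.71617126464844, 171.1193389892578), 86.5577163696289)
31 ((481.6535339355469, -332.9701232910156), (198.1875, 174.3070068359375), 89.89007568359375)
36 ((480.98681640625, 2.805342674255371), (32.56404495239258, 32.71380615234375), 1.5838584899902344)
38 ((362.7017822265625, 14.717262268066406), (131.0067138671875, 60.998104095458984), 88.95986938476562)
```

```bash
python3 -m handwheel '{"offset":[[0.3,0.5,0],[1,1.5,0],[1.6,2.5,0],[2.3,3.5,0],[2.9,4.5,-0.2],[3.6,5.5,-0.4],[4.2,6.5,-0.6],[4.9,7.5,-0.8],[5.5,8.5,-1],[6.2,9.5,-1.2]],"roll":[0,0.2,0.4,0.6,0.8,1,1.2,1.4,1.6,1.8]}' 85 50
python3 -m handwheel '{"offset":[[0.6,1,-0.2],[1.2,2,-0.4],[1.7,2.8,-0.6],[2.1,3.43,-0.8],[2.1,3.43,-1],[2.1,3.43,-1.2],[2.1,3.43,-1.2],[2.1,3.43,-1.2],[2.1,3.43,-1.2],[2.1,3.43,-1.2]],"roll":[0.2,0.42,0.42,0.42,0.42,0.42,0.42,0.42,0.42,0.42]}'
python3 - <<'E'
from h import *
d=ctrl.get_image("wrist"); cv2.imwrite("pics/w1.png",d["img"][:,:,::-1])
o=ctrl.get_obs(); print(o["t"],o["tool_pos"],o["tool_rot"],o["contact_force"])
import pickle; pickle.dump(d,open('w1.pkl','wb'))
E
```

```text
t: 1.25
tool_pos: [0.3921, -0.2266, 0.1832]
tool_rot: [2.636, -1.709, 0.002]
contact_force: [1.2, 0.0, 0.0]
opening: 0.0847
t: 2.25
tool_pos: [0.4757, -0.0918, 0.1359]
tool_rot: [-2.672, 1.652, -0.002]
contact_force: [0.4, 0.8, -1.5]
opening: 0.0852
2.3 [ 0.47570501 -0.09165146  0.13585205] [-2.67190957e+00  1.65201874e+00 -1.55102822e-03] [-0.9814384   0.3767043  -0.52020795]
```

View pics/w1.png

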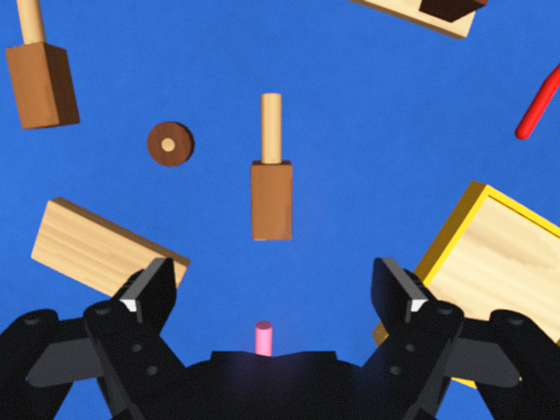

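The wrist view shows rod R at (271,165), vertical between the jaws. I'll refine its pose and length.

```bash
cat > rodmeas.py <<'E'
from h import *
def meas(d,win):
    im=np.ascontiguousarray(d["img"][:,:,::-1]); hsv=cv2.cvtColor(im,cv2.COLOR_BGR2HSV)
    H,S,V=[hsv[:,:,i].astype(int) for i in range(3)]
    x0,x1,y0,y1=win; w=np.zeros(H.shape,bool); w[y0:y1,x0:x1]=1
    nb=w&((H<30))
    c=max(cv2.findContours(nb.astype(np.uint8),0,2)[0],key=cv2.contourArea).reshape(-1,2)
    bl=nb&(S>134); dw=nb&(S<=134)
    for k,m,z in (("block",bl,.032),("dowel",dw,.018)):
        m=cv2.morphologyEx(m.astype(np.uint8),cv2.MORPH_OPEN,np.ones((5,5)))
        c=max(cv2.findContours(m,0,2)[0],key=cv2.contourArea)
        P=onplane(d,c.reshape(-1,2),z)*1000; r=cv2.minAreaRect(P.astype(np.float32)); b=cv2.boxPoints(r)
        print(k,"cen",np.round(r[0],1),"size",np.round(r[1],1),"ang",round(r[2],1),np.round(b,1).tolist())
    return
E
python3 - <<'E'
from rodmeas import *; import pickle
d=pickle.load(open('w1.pkl','rb')); meas(d,(235,310,80,250))
im=d["img"][:,:,::-1]; cv2.imwrite("pics/w1c.png",cv2.resize(im[85:250,225:320],None,fx=3.5,fy=3.5,interpolation=cv2.INTER_CUBIC))
E
```

```text
block cen [479.9 -87.7] size [59.5 29.8] ang 26.5 [[446.6000061035156, -87.5999984741211], [459.8999938964844, -114.30000305175781], [513.2000122070312, -87.69999694824219], [499.8999938964844, -61.0]]
dowel cen [527.3 -64. ] size [51.7 14. ] ang 26.5 [[501.1000061035156, -69.19999694824219], [507.29998779296875, -81.80000305175781], [553.5999755859375, -58.70000076293945], [547.2999877929688, -46.20000076293945]]
```

View pics/w1c.png

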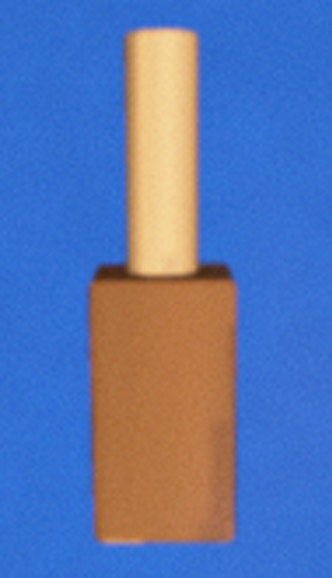

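```bash
python3 -m handwheel '{"offset":[[0.05,0.06,-0.6],[0.05,0.06,-1.5],[0.05,0.06,-2.4],[0.05,0.06,-3],[0.05,0.06,-3.3],[0.05,0.06,-3.3],[0.05,0.06,-3.3],[0.05,0.06,-3.3],[0.05,0.06,-3.3],[0.05,0.06,-3.3]],"roll":[0,0,0,0,0,0,0,0,0,0]}' 
python3 -m handwheel '{"offset":[[0,0,0],[0,0,0],[0,0,0],[0,0,0],[0,0,0],[0,0,0],[0,0,0],[0,0,0],[0,0,0],[0,0,0]],"roll":[0,0,0,0,0,0,0,0,0,0]}' 20 50
```

```text
t: 3.3
tool_pos: [0.4784, -0.089, 0.0044]
tool_rot: [-2.673, 1.65, -0.003]
contact_force: [-0.2, -0.6, -0.2]
opening: 0.085
t: 4.3
tool_pos: [0.4778, -0.0888, 0.0035]
tool_rot: [-2.673, 1.651, -0.001]
contact_force: [0.4, -0.2, 2.3]
opening: 0.0311
```

```bash
python3 -m handwheel '{"offset":[[0,0,0.4],[0,0,1.2],[0,0,2],[0.5,0,2.6],[1.4,0,2.6],[2.2,0,2.6],[3,0.1,2.6],[3.6,0.1,2.6],[4,0.15,2.6],[4.2,0.15,2.6]],"roll":[0,0,1,2.4,3.8,5.2,6.6,8,9.4,10.8]}' 
python3 -m handwheel '{"offset":[[0.1,0,0],[0.1,0,0],[0.1,0,0],[0.1,0,0],[0.1,0,0],[0.1,0,0],[0.1,0,0],[0.1,0,0],[0.1,0,0],[0.1,0,0]],"roll":[1.5,1.5,1.5,1.5,1.5,1.5,1.5,1.5,1.5,1.5]}'
python3 - <<'E'
from h import *
d=ctrl.get_image("wrist"); cv2.imwrite("pics/w2.png",d["img"][:,:,::-1])
s=ctrl.get_image("side"); cv2.imwrite("pics/s2.png",s["img"][:,:,::-1])
o=ctrl.get_obs(); print(o["t"],o["tool_pos"],o["tool_rot"],o["contact_force"],o["opening"])
import pickle; pickle.dump((d,s),open('w2.pkl','wb'))
E
```

```text
t: 5.3
tool_pos: [0.6462, -0.0823, 0.1061]
tool_rot: [-3.141, -0.049, 0.002]
contact_force: [-0.1, -0.1, -1.2]
opening: 0.031
t: 6.3
tool_pos: [0.6496, -0.0827, 0.1073]
tool_rot: [-3.129, -0.285, -0.0]
contact_force: [0.4, 0.2, -0.3]
opening: 0.0313
6.4 [ 0.6495608  -0.08267279  0.10726892] [-3.12865879e+00 -2.84670700e-01  1.15527093e-04] [-0.06420987 -0.20579713  0.00300653] 0.03132042570843103
```

View pics/w2.png

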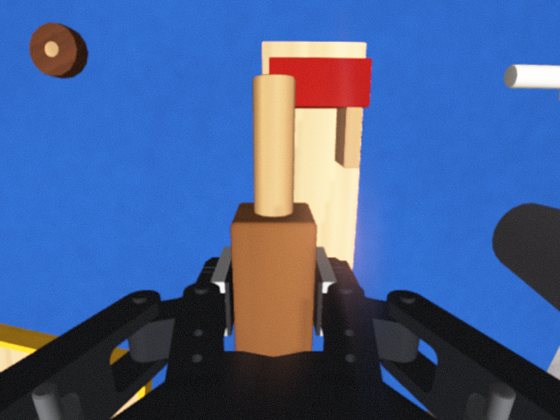

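View pics/s2.png

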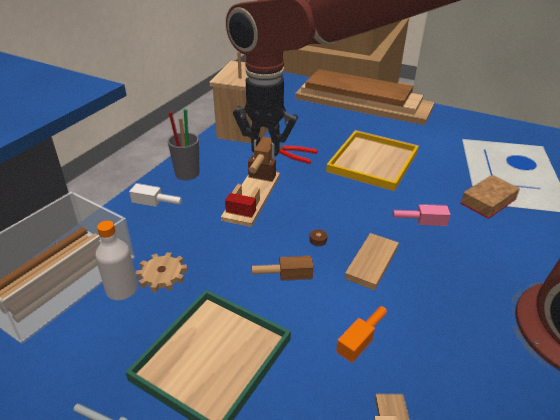

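The wrist view shows the rod held straight, with the dowel tip at (275,78). The red post spans columns 270–371 and the base's far corners are at (263,42) and (366,42). I'll check the gauge position against the top-view estimate.

```bash
python3 - <<'E'
from h import *; import pickle
d,s=pickle.load(open('w2.pkl','rb'))
im=np.ascontiguousarray(d["img"][:,:,::-1])
cv2.imwrite("pics/w2c.png",cv2.resize(im[35:175,240:385],None,fx=4.2,fy=4.2,interpolation=cv2.INTER_CUBIC))
a=np.radians(100.3);u=np.array([np.cos(a),np.sin(a)]);v=np.array([-u[1],u[0]])
G=np.array([671.9,-61.5])
def g(p): 
    p=p-G; return np.round(np.c_[p@u,p@v],1).tolist()
print("base far corners",g(onplane(d,[(263,42),(366,42)],.012)*1000))
print("red top far corners, z46",g(onplane(d,[(270,58),(371,58)],.046)*1000),"near",g(onplane(d,[(270,107),(371,107)],.046)*1000))
print("tcp",g(np.array([[649.56,-82.67]])))
# predicted pixel for the top estimate
def P(x,y,z): return np.r_[(G+x*u+y*v)/1000,z]
print(np.round(proj(d,[P(56.5,30,.046),P(56.5,-30,.046),P(84.5,30,.046),P(84.5,-30,.046),P(100,35,.012),P(100,-35,.012)]),0).tolist())
print(np.round(proj(s,[P(56.5,30,.046),P(84.5,30,.046),P(84.5,-30,.046),P(-56.5,30,.058),P(-84.5,-30,.058),P(100,35,.012),P(100,-35,.012)]),0).tolist())
im=np.ascontiguousarray(s["img"][:,:,::-1])
cv2.imwrite("pics/s2c.png",cv2.resize(im[130:235,205:305],None,fx=5,fy=5,interpolation=cv2.INTER_CUBIC))
E
```

```text
base far corners [[99.1, 32.1], [99.8, -36.4]]
red top far corners, z46 [[83.3, 27.1], [84.0, -30.9]] near [[56.1, 27.2], [56.5, -32.5]]
tcp [[-16.8, 25.8]]
[[265.0, 106.0], [367.0, 107.0], [265.0, 56.0], [370.0, 57.0], [259.0, 41.0], [364.0, 42.0]]
[[256.0, 197.0], [252.0, 205.0], [225.0, 200.0], [273.0, 165.0], [252.0, 155.0], [252.0, 223.0], [221.0, 216.0]]
```

View pics/w2c.png

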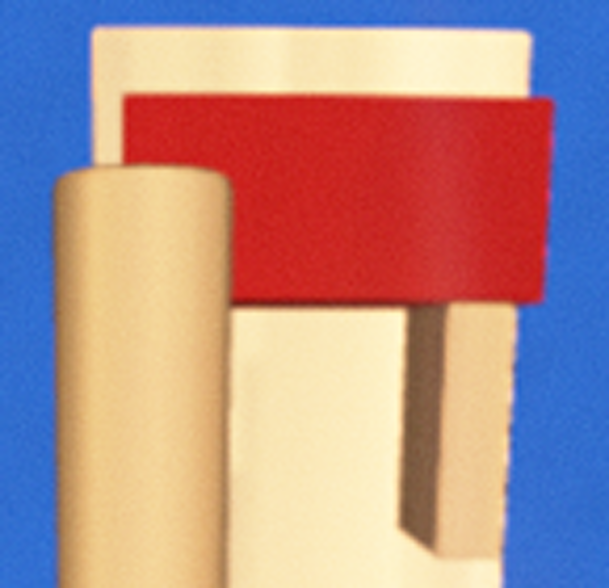

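View pics/s2c.png

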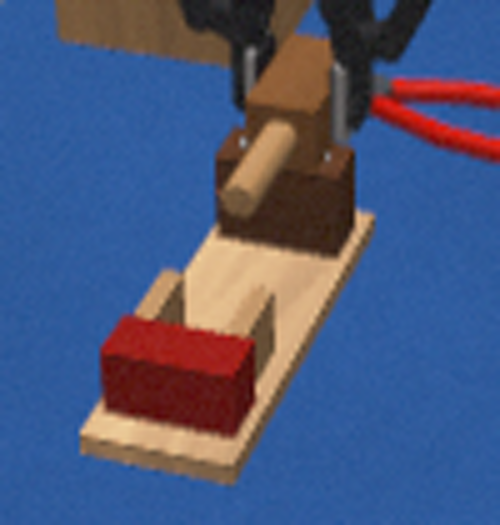

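```bash
python3 - <<'E'
from h import *; import pickle
d,s=pickle.load(open('w2.pkl','rb'))
a=np.radians(100.4);u=np.array([np.cos(a),np.sin(a)]);v=np.array([-u[1],u[0]]); T=np.array([649.56,-82.67])
def t(px,z): p=onplane(d,[px],z)[0]*1000-T; return np.round([p@u,p@v],1)
print("dowel tip top edge",t((275,75),.1275)," block front top edge",t((275,205),.1355),t((239,205),.1355),t((312,205),.1355), "dowel base",t((275,214),.1275))
E
python3 -m handwheel '{"offset":[[0.3,0,0],[0.7,0.02,0],[0.7,0.02,-0.4],[0.7,0.02,-0.8],[0.7,0.02,-1.1],[0.7,0.02,-1.3],[0.7,0.02,-1.4],[0.7,0.02,-1.47],[0.7,0.02,-1.47],[0.7,0.02,-1.47]],"roll":[0,0,0,0,0,0,0,0,0,0]}'
python3 - <<'E'
from h import *
d=ctrl.get_image("wrist"); cv2.imwrite("pics/w3.png",d["img"][:,:,::-1])
s=ctrl.get_image("side"); cv2.imwrite("pics/s3c.png",cv2.resize(s["img"][130:235,205:305,::-1],None,fx=5,fy=5,interpolation=cv2.INTER_CUBIC))
o=ctrl.get_obs(); print(o["t"],o["tool_pos"],o["tool_rot"],o["contact_force"],o["opening"])
E
```

```text
dowel tip top edge [81.1 -1.2]  block front top edge [36.8 -1.2] [36.8 11.4] [ 36.8 -14.3] dowel base [31.2 -1.3]
t: 7.4
tool_pos: [0.678, -0.082, 0.0493]
tool_rot: [3.128, 0.285, 0.002]
contact_force: [-0.2, 0.4, -0.1]
opening: 0.0315
7.5 [ 0.67810128 -0.08198724  0.04936694] [3.12824087e+00 2.84739644e-01 2.06495128e-03] [ 0.5804021  -0.22872456  0.06797915] 0.031484773842884235
```

View pics/w3.png

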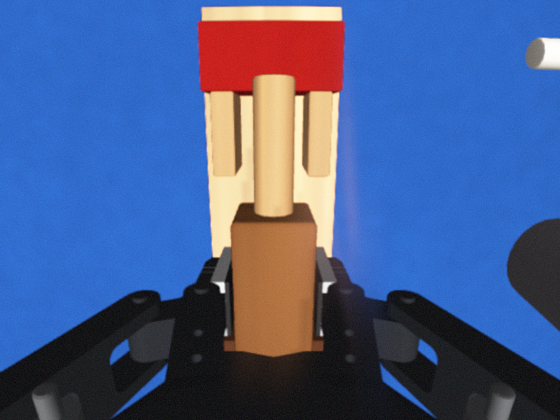

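View pics/s3c.png

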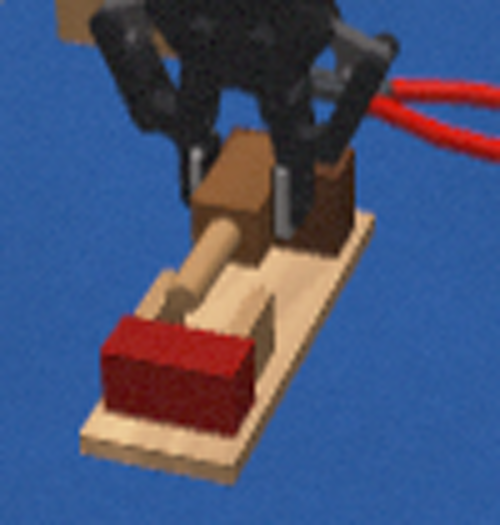

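```bash
python3 -m handwheel '{"offset":[[0.003,-0.02,0],[0.006,-0.04,0],[0.01,-0.06,0],[0.014,-0.08,0],[0.018,-0.1,0],[0.018,-0.1,0],[0.018,-0.1,0],[0.018,-0.1,0],[0.018,-0.1,0],[0.018,-0.1,0]],"roll":[0,0,0,0,0,0,0,0,0,0]}'
python3 -m handwheel '{"offset":[[0.001,-0.01,0],[0.002,-0.015,0],[0.003,-0.02,0],[0.004,-0.025,0],[0.004,-0.025,0],[0.004,-0.025,0],[0.004,-0.025,0],[0.004,-0.025,0],[0.004,-0.025,0],[0.004,-0.025,0]],"roll":[0,0,0,0,0,0,0,0,0,0]}'
```

```text
t: 8.5
tool_pos: [0.6783, -0.0859, 0.0485]
tool_rot: [-3.129, -0.285, 0.0]
contact_force: [-0.7, -0.4, 0.1]
opening: 0.0311
t: 9.5
tool_pos: [0.6784, -0.0868, 0.0485]
tool_rot: [3.129, 0.285, -0.0]
contact_force: [-0.7, 0.1, -1.2]
opening: 0.0312
```

```bash
python3 -m handwheel '{"offset":[[0.001,-0.01,0],[0.002,-0.015,0],[0.003,-0.02,0],[0.004,-0.025,0],[0.004,-0.025,0],[0.004,-0.025,0],[0.004,-0.025,0],[0.004,-0.025,0],[0.004,-0.025,0],[0.004,-0.025,0]],"roll":[0,0,0,0,0,0,0,0,0,0]}'
python3 -m handwheel '{"offset":[[0.001,-0.01,0],[0.002,-0.015,0],[0.003,-0.02,0],[0.004,-0.025,0],[0.004,-0.025,0],[0.004,-0.025,0],[0.004,-0.025,0],[0.004,-0.025,0],[0.004,-0.025,0],[0.004,-0.025,0]],"roll":[0,0,0,0,0,0,0,0,0,0]}'
python3 - <<'E'
from station import ctrl
o=ctrl.get_obs(); print(o["tool_pos"],o["contact_force"],o["wrist_torque"])
E
```

```text
t: 10.5
tool_pos: [0.6785, -0.0873, 0.0485]
tool_rot: [-3.128, -0.285, 0.001]
contact_force: [-1.4, 4.5, 2.2]
opening: 0.0313
t: 11.5
tool_pos: [0.6785, -0.0873, 0.0486]
tool_rot: [-3.126, -0.285, 0.001]
contact_force: [-2.8, 8.1, 2.6]
opening: 0.0311
[ 0.67847232 -0.08734599  0.04857817] [-2.82811341  8.07658893  2.62805078] [ 1.24107827  0.38196619 -0.00697359]
```

```bash
python3 -m handwheel '{"offset":[[-0.004,0.025,0],[-0.004,0.025,0],[-0.004,0.025,-0.02],[-0.004,0.025,-0.04],[-0.004,0.025,-0.06],[-0.004,0.025,-0.08],[-0.004,0.025,-0.1],[-0.004,0.025,-0.12],[-0.004,0.025,-0.14],[-0.004,0.025,-0.14]],"roll":[0,0,0,0,0,0,0,0,0,0]}'
python3 -m handwheel '{"offset":[[0,0,-0.01],[0,0,-0.02],[0,0,-0.03],[0,0,-0.04],[0,0,-0.05],[0,0,-0.06],[0,0,-0.07],[0,0,-0.07],[0,0,-0.07],[0,0,-0.07]],"roll":[0,0,0,0,0,0,0,0,0,0]}'
```

```text
t: 12.5
tool_pos: [0.679, -0.0872, 0.0433]
tool_rot: [-3.128, -0.285, -0.002]
contact_force: [-0.4, 6.7, 2.0]
opening: 0.031
t: 13.5
tool_pos: [0.6791, -0.0872, 0.0407]
tool_rot: [-3.128, -0.285, -0.002]
contact_force: [-1.6, 6.5, 2.7]
opening: 0.0313
```

```bash
python3 -m handwheel '{"offset":[[0,0,-0.01],[0,0,-0.02],[0,0,-0.03],[0,0,-0.04],[0,0,-0.05],[0,0,-0.05],[0,0,-0.05],[0,0,-0.05],[0,0,-0.05],[0,0,-0.05]],"roll":[0,0,0,0,0,0,0,0,0,0]}'
python3 - <<'E'
from h import *
d=ctrl.get_image("wrist"); cv2.imwrite("pics/w4.png",cv2.resize(d["img"][0:240,180:370,::-1],None,fx=2.5,fy=2.5,interpolation=cv2.INTER_CUBIC))
s=ctrl.get_image("side"); cv2.imwrite("pics/s4c.png",cv2.resize(s["img"][130:235,205:305,::-1],None,fx=5,fy=5,interpolation=cv2.INTER_CUBIC))
o=ctrl.get_obs(); print(o["t"],o["tool_pos"],o["tool_rot"],o["contact_force"],o["wrist_torque"])
E
```

```text
t: 14.5
tool_pos: [0.6791, -0.0872, 0.0387]
tool_rot: [-3.128, -0.285, -0.002]
contact_force: [-0.2, 6.7, 3.0]
opening: 0.0314
14.6 [ 0.67909603 -0.08719187  0.03863467] [-3.12765123e+00 -2.85000361e-01 -1.74299191e-03] [-1.67559019  5.33404958  3.33997148] [ 0.88494904  0.14079741 -0.00215454]
```

View pics/w4.png

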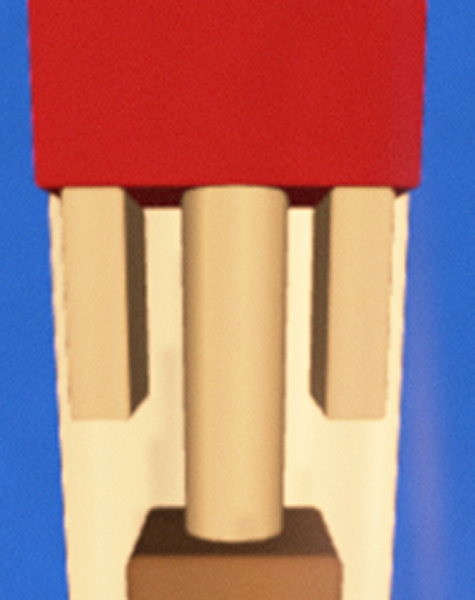

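View pics/s4c.png

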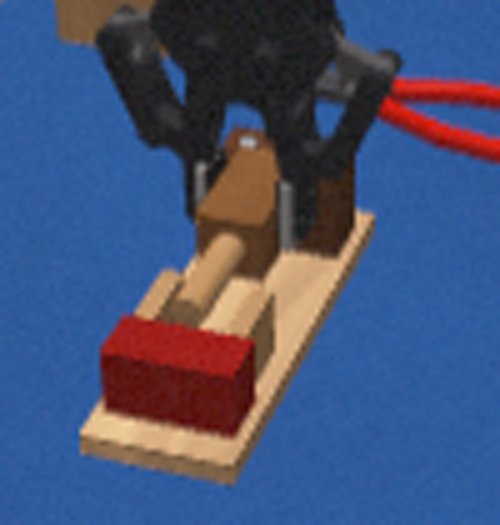

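The dowel bottom is now at about 43 mm, below the red post's 46 mm top. Fz stays at a steady 3 N of friction and the tip sits just inside the post, so it is entering the slot. I'll keep lowering gently.

```bash
python3 -m handwheel '{"offset":[[0,0,-0.02],[0,0,-0.04],[0,0,-0.06],[0,0,-0.08],[0,0,-0.1],[0,0,-0.12],[0,0,-0.14],[0,0,-0.16],[0,0,-0.18],[0,0,-0.2]],"roll":[0,0,0,0,0,0,0,0,0,0]}'
python3 -m handwheel '{"offset":[[0,0,-0.03],[0,0,-0.06],[0,0,-0.09],[0,0,-0.12],[0,0,-0.15],[0,0,-0.18],[0,0,-0.21],[0,0,-0.24],[0,0,-0.27],[0,0,-0.27]],"roll":[0,0,0,0,0,0,0,0,0,0]}'
```

```text
t: 15.6
tool_pos: [0.6792, -0.0872, 0.0308]
tool_rot: [-3.128, -0.285, -0.002]
contact_force: [-0.3, 7.1, 3.1]
opening: 0.0313
t: 16.6
tool_pos: [0.6792, -0.0872, 0.0197]
tool_rot: [-3.128, -0.285, -0.002]
contact_force: [-0.0, 6.0, 1.7]
opening: 0.0317
```

```bash
python3 -m handwheel '{"offset":[[0,0,-0.02],[0,0,-0.04],[0,0,-0.06],[0,0,-0.08],[0,0,-0.09],[0,0,-0.1],[0,0,-0.11],[0,0,-0.11],[0,0,-0.11],[0,0,-0.11]],"roll":[0,0,0,0,0,0,0,0,0,0]}'
python3 - <<'E'
from h import *
s=ctrl.get_image("side"); cv2.imwrite("pics/s5c.png",cv2.resize(s["img"][130:235,205:305,::-1],None,fx=5,fy=5,interpolation=cv2.INTER_CUBIC))
o=ctrl.get_obs(); print(o["t"],o["tool_pos"],o["tool_rot"],o["contact_force"],o["wrist_torque"])
E
```

```text
t: 17.6
tool_pos: [0.6792, -0.0872, 0.0155]
tool_rot: [-3.128, -0.285, -0.002]
contact_force: [-0.9, 6.2, 2.9]
opening: 0.0311
17.65 [ 0.67919612 -0.0871867   0.01552765] [-3.12770547e+00 -2.85018012e-01 -1.97344574e-03] [-1.00913532  6.87325358  3.4143234 ] [0.89483692 0.15413837 0.02730354]
```

View pics/s5c.png

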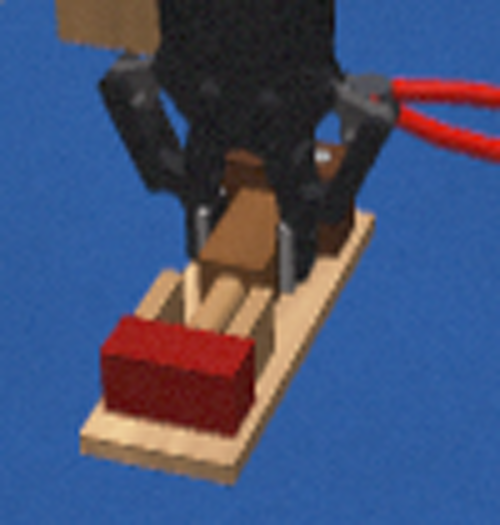

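Rod R went down to seat height (TCP z = 15.5 mm, block centre about 28 mm), held level, with only friction force. It fits, so it goes in the yellow tray.

```bash
python3 -m handwheel '{"offset":[[0,0,-0.02],[0,0,-0.03],[0,0,-0.03],[0,0,0.2],[0,0,0.7],[0,0,1.3],[0,0,2.1],[0,0,2.6],[-0.2,-0.4,2.6],[-0.8,-1.3,2.6]],"roll":[0,0,0,0,0,0,0,0,0,-0.3]}'
python3 -m handwheel '{"offset":[[-0.6,-1,0],[-1.2,-2,0],[-1.8,-3,0],[-2.4,-4,0],[-3,-5,0],[-3.3,-5.5,0],[-3.3,-5.5,0],[-3.3,-5.5,-0.3],[-3.3,-5.5,-0.6],[-3.3,-5.5,-0.6]],"roll":[-0.4,-0.8,-1.2,-1.4,-1.4,-1.4,-1.4,-1.4,-1.4,-1.4]}'
python3 - <<'E'
from h import *
d=ctrl.get_image("wrist"); cv2.imwrite("pics/w6.png",d["img"][:,:,::-1])
d=ctrl.get_image("top"); cv2.imwrite("pics/t6.png",d["img"][:,:,::-1])
o=ctrl.get_obs(); print(o["t"],o["tool_pos"],o["tool_rot"],o["contact_force"],o["wrist_torque"])
E
```

```text
t: 18.65
tool_pos: [0.6476, -0.1404, 0.1197]
tool_rot: [3.13, 0.239, 0.004]
contact_force: [-0.2, -1.5, -1.2]
opening: 0.0315
t: 19.65
tool_pos: [0.5132, -0.3575, 0.0909]
tool_rot: [-3.138, -0.008, 0.007]
contact_force: [-0.2, 0.9, -0.8]
opening: 0.0308
19.75 [ 0.51446514 -0.35849778  0.09337982] [-3.14004967e+00 -7.96085167e-03  2.96684510e-03] [ 0.24512843  0.94485568 -0.5303202 ] [-0.02675513  0.0049406  -0.01008228]
```

View pics/w6.png

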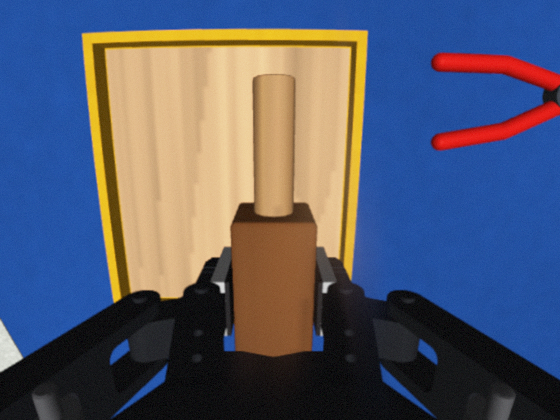

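View pics/t6.png

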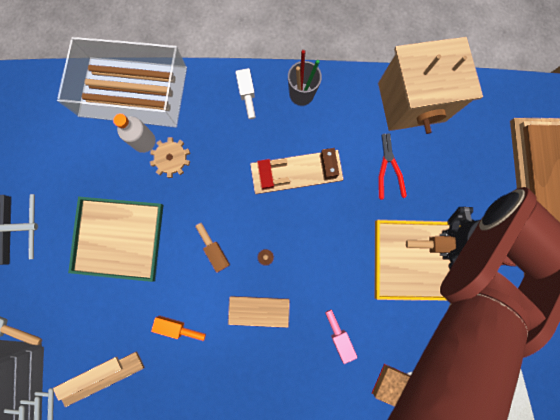

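The wrist and top views show the rod over the right half of the yellow tray (tray floor in view; dowel at (430,244) in the top view) and inside the walls. Lowering now.

```bash
python3 -m handwheel '{"offset":[[0.03,0,-0.5],[0.03,0,-1],[0.03,0,-1.5],[0.03,0,-1.8],[0.03,0,-1.95],[0.03,0,-2],[0.03,0,-2.04],[0.03,0,-2.07],[0.03,0,-2.09],[0.03,0,-2.09]],"roll":[0,0,0,0,0,0,0,0,0,0]}'

```

```text
t: 20.75
tool_pos: [0.516, -0.3601, 0.0118]
tool_rot: [3.141, 0.005, 0.001]
contact_force: [0.4, 0.0, -1.2]
opening: 0.0316
```

```bash
python3 -m handwheel '{"offset":[[0,0,-0.02],[0,0,-0.04],[0,0,-0.06],[0,0,-0.07],[0,0,-0.07],[0,0,-0.07],[0,0,-0.07],[0,0,-0.07],[0,0,-0.07],[0,0,-0.07]],"roll":[0,0,0,0,0,0,0,0,0,0]}'

```

```text
t: 21.75
tool_pos: [0.5159, -0.36, 0.0095]
tool_rot: [-3.142, -0.006, 0.0]
contact_force: [-2.7, 1.7, 5.4]
opening: 0.0312
```

```bash
python3 -m handwheel '{"offset":[[0,0,0],[0,0,0],[0,0,0],[0,0,0.3],[0,0,0.9],[0,0,1.8],[0,0,2.8],[0,0.2,3],[0,0.8,3],[-0.1,1.8,3]],"roll":[0,0,0,0,0,0,0,-0.5,-1.5,-2.7]}' 46
python3 -m handwheel '{"offset":[[-0.1,1,0],[-0.2,2,0],[-0.3,3,0],[-0.4,4,0],[-0.5,5,0],[-0.6,6,0],[-0.7,7,0],[-0.8,8,0],[-0.8,9,0],[-0.85,9.9,0]],"roll":[-0.8,-1.6,-2.4,-3.2,-4,-4.8,-5.6,-6.4,-7,-7]}' 85
python3 - <<'E'
from h import *
import pickle
d=ctrl.get_image("wrist"); cv2.imwrite("pics/w7.png",d["img"][:,:,::-1])
t=ctrl.get_image("top"); cv2.imwrite("pics/t7.png",t["img"][:,:,::-1])
pickle.dump((d,t),open('w7.pkl','wb'))
o=ctrl.get_obs(); print(o["t"],o["tool_pos"],o["tool_rot"],o["contact_force"],o["opening"])
E
```

```text
t: 22.75
tool_pos: [0.5127, -0.2891, 0.1309]
tool_rot: [3.107, -0.448, 0.005]
contact_force: [-0.4, 0.3, -0.4]
opening: 0.0462
t: 23.75
tool_pos: [0.4778, 0.11, 0.1297]
tool_rot: [-2.746, 1.523, -0.002]
contact_force: [0.2, -0.1, 0.5]
opening: 0.085
23.85 [0.4775249  0.11139142 0.12949845] [-2.75019690e+00  1.51526884e+00 -6.82800321e-04] [-0.38928652 -0.3210245   0.09802784] 0.08480389473070302
```

View pics/w7.png

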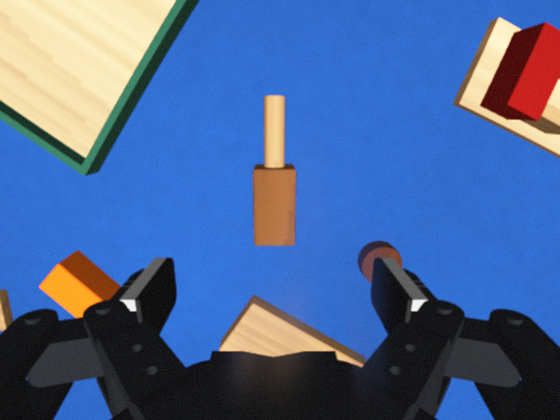

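View pics/t7.png

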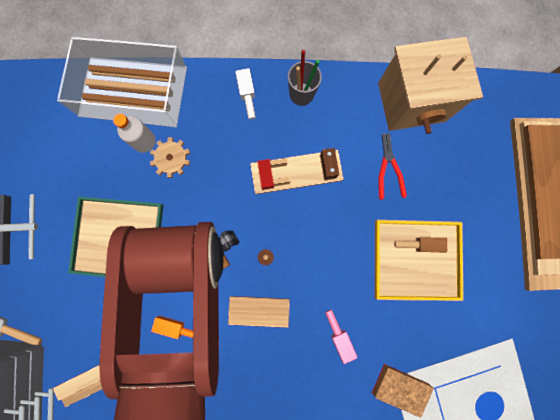

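The top view shows rod R lying flat in the yellow tray, block (433,244), dowel (407,244). The wrist view shows rod L at (274,170), aligned with the jaws and with the wheel clear at (380,260).

```bash
python3 - <<'E'
from rodmeas import *; import pickle
d,t=pickle.load(open('w7.pkl','rb')); meas(d,(235,315,80,252))
r=np.array([-2.7502,1.51527]);print("rod yaw of tool",np.degrees(2*np.arctan2(r[1],r[0]))+90-360)
E
```

```text
block cen [480.9 111.5] size [60.3 29.5] ang 31.1 [[447.3999938964844, 108.5], [462.6000061035156, 83.30000305175781], [514.2999877929688, 114.5], [499.1000061035156, 139.6999969482422]]
dowel cen [526.1 139.7] size [52.2 14.7] ang 31.6 [[500.1000061035156, 132.3000030517578], [507.79998779296875, 119.80000305175781], [552.2000122070312, 147.10000610351562], [544.5, 159.60000610351562]]
rod yaw of tool 32.29335457828654
```

```bash
python3 -m handwheel '{"offset":[[0.02,-0.04,-0.6],[0.02,-0.04,-1.5],[0.02,-0.04,-2.4],[0.02,-0.04,-2.9],[0.02,-0.04,-3.1],[0.02,-0.04,-3.14],[0.02,-0.04,-3.14],[0.02,-0.04,-3.14],[0.02,-0.04,-3.14],[0.02,-0.04,-3.14]],"roll":[-0.1,-0.1,-0.1,-0.1,-0.1,-0.1,-0.1,-0.1,-0.1,-0.1]}' 
python3 -m handwheel '{"offset":[[0,0,0],[0,0,0],[0,0,0],[0,0,0],[0,0,0],[0,0,0],[0,0,0],[0,0,0],[0,0,0],[0,0,0]],"roll":[0,0,0,0,0,0,0,0,0,0]}' 20 50
```

```text
t: 24.85
tool_pos: [0.4794, 0.1066, 0.0039]
tool_rot: [-2.739, 1.537, -0.002]
contact_force: [0.4, -0.2, 0.2]
opening: 0.0853
t: 25.85
tool_pos: [0.4789, 0.1066, 0.0031]
tool_rot: [-2.739, 1.537, -0.001]
contact_force: [1.1, 0.4, 1.4]
opening: 0.0313
```

```bash
python3 -m handwheel '{"offset":[[0,0,0.4],[0,0,1.2],[0,0,2],[0.5,-0.4,2.6],[1.3,-1.2,2.6],[2.1,-2,2.6],[2.9,-2.8,2.6],[3.7,-3.5,2.6],[4.5,-4.2,2.6],[4.98,-4.72,2.6]],"roll":[0,0,0.8,2.1,3.5,4.9,6.3,7.7,9.1,10.5]}' 
python3 -m handwheel '{"offset":[[0,0,0],[0,0,0],[0,0,0],[0,0,-0.4],[0,0,-0.8],[0,0,-1.1],[0,0,-1.3],[0,0,-1.4],[0,0,-1.47],[0,0,-1.47]],"roll":[1,1,1,1,1,1,1,1,1,1]}'
python3 - <<'E'
from h import *
d=ctrl.get_image("wrist"); cv2.imwrite("pics/w8.png",d["img"][:,:,::-1])
o=ctrl.get_obs(); print(o["t"],o["tool_pos"],o["tool_rot"],o["contact_force"],o["opening"])
r=o["tool_rot"]; print(np.degrees(2*np.arctan2(r[1],r[0]))%180+90)
E
```

```text
t: 26.85
tool_pos: [0.6789, -0.0842, 0.1058]
tool_rot: [3.139, 0.128, -0.002]
contact_force: [-0.3, 0.0, -0.4]
opening: 0.0311
t: 27.85
tool_pos: [0.6779, -0.0823, 0.048]
tool_rot: [3.129, 0.285, -0.0]
contact_force: [-1.1, -0.8, -0.5]
opening: 0.0314
27.9 [ 0.67815633 -0.08235668  0.04849266] [3.12843802e+00 2.84649371e-01 1.01985934e-03] [-7.27817556e-01 -2.65588365e-04 -5.05759167e-01] 0.03128621424233778
100.39779152282728
```

View pics/w8.png

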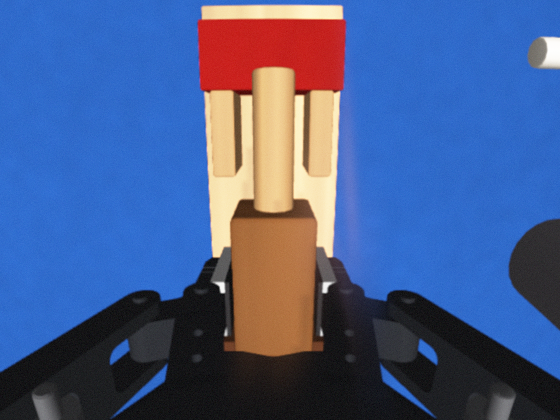

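The wrist view shows rod L centred: tip at (273,70), block front edge at 200, red post at 199–344. Pushing the butt to the brown post.

```bash
python3 -m handwheel '{"offset":[[0.003,-0.02,0],[0.006,-0.04,0],[0.01,-0.06,0],[0.014,-0.08,0],[0.018,-0.1,0],[0.02,-0.115,0],[0.022,-0.13,0],[0.022,-0.13,0],[0.022,-0.13,0],[0.022,-0.13,0]],"roll":[0,0,0,0,0,0,0,0,0,0]}'
python3 -m handwheel '{"offset":[[0.001,-0.01,0],[0.002,-0.015,0],[0.003,-0.02,0],[0.004,-0.025,0],[0.004,-0.025,0],[0.004,-0.025,0],[0.004,-0.025,0],[0.004,-0.025,0],[0.004,-0.025,0],[0.004,-0.025,0]],"roll":[0,0,0,0,0,0,0,0,0,0]}'
```

```text
t: 28.9
tool_pos: [0.6787, -0.0874, 0.0481]
tool_rot: [3.129, 0.285, -0.0]
contact_force: [0.1, 0.0, -0.9]
opening: 0.0315
t: 29.9
tool_pos: [0.6789, -0.0884, 0.0481]
tool_rot: [-3.129, -0.285, 0.0]
contact_force: [-0.1, -0.4, -0.2]
opening: 0.0314
```

```bash
python3 -m handwheel '{"offset":[[0.001,-0.01,0],[0.002,-0.015,0],[0.003,-0.02,0],[0.004,-0.025,0],[0.004,-0.025,0],[0.004,-0.025,0],[0.004,-0.025,0],[0.004,-0.025,0],[0.004,-0.025,0],[0.004,-0.025,0]],"roll":[0,0,0,0,0,0,0,0,0,0]}'
python3 -m handwheel '{"offset":[[0.001,-0.005,0],[0.001,-0.01,0],[0.002,-0.015,0],[0.002,-0.015,0],[0.002,-0.015,0],[0.002,-0.015,0],[0.002,-0.015,0],[0.002,-0.015,0],[0.002,-0.015,0],[0.002,-0.015,0]],"roll":[0,0,0,0,0,0,0,0,0,0]}'
```

```text
t: 30.9
tool_pos: [0.6789, -0.0891, 0.0481]
tool_rot: [-3.128, -0.285, 0.0]
contact_force: [-0.9, 4.3, 0.3]
opening: 0.0318
t: 31.9
tool_pos: [0.6789, -0.089, 0.0482]
tool_rot: [-3.127, -0.285, 0.001]
contact_force: [-2.4, 5.5, 2.0]
opening: 0.0313
```

```bash
python3 -m handwheel '{"offset":[[0,0,0],[0,0,-0.02],[0,0,-0.04],[0,0,-0.06],[0,0,-0.08],[0,0,-0.1],[0,0,-0.12],[0,0,-0.14],[0,0,-0.14],[0,0,-0.14]],"roll":[0,0,0,0,0,0,0,0,0,0]}'
python3 -m handwheel '{"offset":[[0,0,-0.01],[0,0,-0.02],[0,0,-0.03],[0,0,-0.04],[0,0,-0.04],[0,0,-0.04],[0,0,-0.04],[0,0,-0.04],[0,0,-0.04],[0,0,-0.04]],"roll":[0,0,0,0,0,0,0,0,0,0]}'
```

```text
t: 32.9
tool_pos: [0.6798, -0.0889, 0.0434]
tool_rot: [-3.127, -0.285, -0.002]
contact_force: [-2.2, 6.4, 3.8]
opening: 0.031
t: 33.9
tool_pos: [0.6799, -0.0889, 0.042]
tool_rot: [-3.127, -0.285, -0.003]
contact_force: [-2.0, 8.3, 4.8]
opening: 0.0313
```

```bash
python3 -m handwheel '{"offset":[[0,0,-0.01],[0,0,-0.02],[0,0,-0.03],[0,0,-0.04],[0,0,-0.04],[0,0,-0.04],[0,0,-0.04],[0,0,-0.04],[0,0,-0.04],[0,0,-0.04]],"roll":[0,0,0,0,0,0,0,0,0,0]}'
python3 - <<'E'
from h import *
d=ctrl.get_image("wrist"); cv2.imwrite("pics/w9.png",cv2.resize(d["img"][0:240,180:370,::-1],None,fx=2.5,fy=2.5,interpolation=cv2.INTER_CUBIC))
s=ctrl.get_image("side"); cv2.imwrite("pics/s9c.png",cv2.resize(s["img"][130:235,205:305,::-1],None,fx=5,fy=5,interpolation=cv2.INTER_CUBIC))
o=ctrl.get_obs(); print(o["t"],o["tool_pos"],o["tool_rot"],o["contact_force"],o["wrist_torque"])
E
```

```text
t: 34.9
tool_pos: [0.6799, -0.0889, 0.0404]
tool_rot: [-3.127, -0.285, -0.003]
contact_force: [-1.6, 8.0, 4.2]
opening: 0.0313
35.0 [ 0.67991315 -0.08887093  0.0404261 ] [-3.12701059e+00 -2.85086213e-01 -2.88660144e-03] [-1.31982774  7.76557162  4.40650257] [ 1.14336796  0.18773879 -0.01069228]
```

View pics/w9.png

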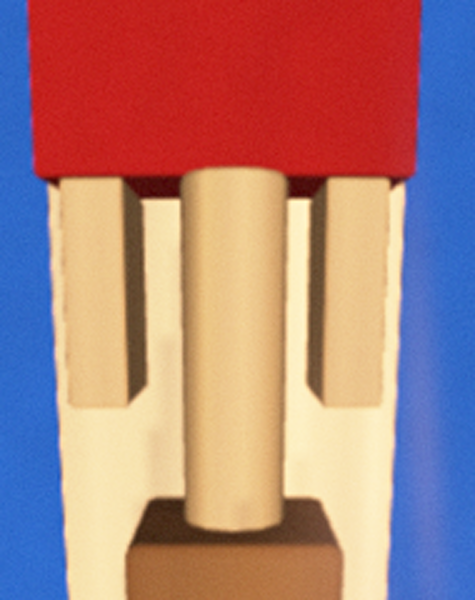

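View pics/s9c.png

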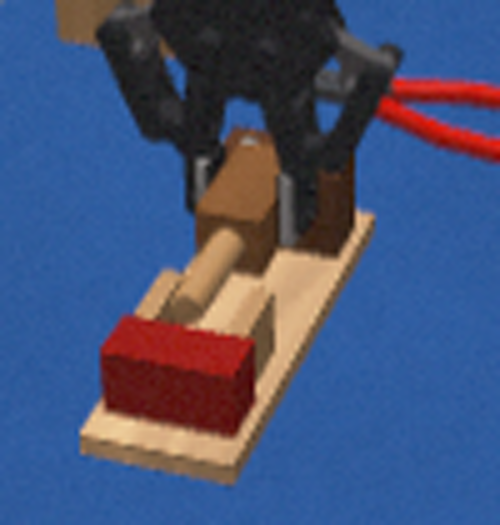

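```bash
python3 -m handwheel '{"offset":[[0,0,-0.01],[0,0,-0.02],[0,0,-0.03],[0,0,-0.03],[0,0,-0.03],[0,0,-0.03],[0,0,-0.03],[0,0,-0.03],[0,0,-0.03],[0,0,-0.03]],"roll":[0,0,0,0,0,0,0,0,0,0]}'
python3 -m handwheel '{"offset":[[0,0,-0.01],[0,0,-0.02],[0,0,-0.03],[0,0,-0.03],[0,0,-0.03],[0,0,-0.03],[0,0,-0.03],[0,0,-0.03],[0,0,-0.03],[0,0,-0.03]],"roll":[0,0,0,0,0,0,0,0,0,0]}'
python3 - <<'E'
from h import *
d=ctrl.get_image("wrist"); cv2.imwrite("pics/w10.png",cv2.resize(d["img"][0:240,180:370,::-1],None,fx=2.5,fy=2.5,interpolation=cv2.INTER_CUBIC))
o=ctrl.get_obs(); print(o["t"],o["tool_pos"],o["tool_rot"],o["contact_force"],o["wrist_torque"])
E
```

```text
t: 36.0
tool_pos: [0.6799, -0.0889, 0.0392]
tool_rot: [-3.127, -0.285, -0.003]
contact_force: [-1.1, 7.0, 3.8]
opening: 0.031
t: 37.0
tool_pos: [0.68, -0.0889, 0.0381]
tool_rot: [-3.127, -0.285, -0.003]
contact_force: [-1.2, 6.6, 4.9]
opening: 0.0314
37.05 [ 0.67993834 -0.08888582  0.03803803] [-3.12697653e+00 -2.85029636e-01 -3.00488552e-03] [-1.32933584  7.05883417  4.04316652] [ 1.07891144  0.19058569 -0.04531766]
```

View pics/w10.png

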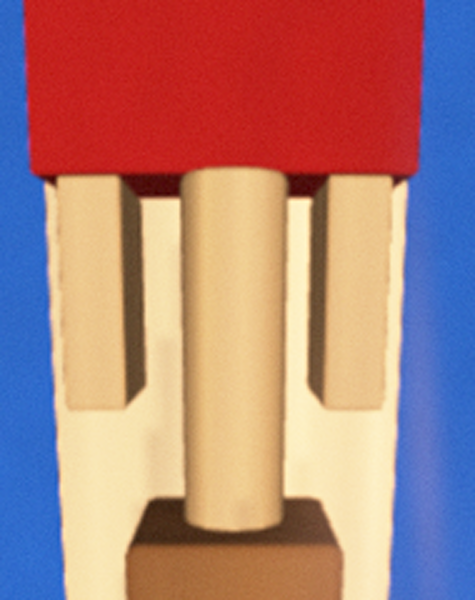

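Fz stays at 4 N, 3 mm below the red post's top, and the rod has not shifted in the grip (tip still at crop row 170). Rod L is entering too.

```bash
python3 -m handwheel '{"offset":[[0,0,-0.02],[0,0,-0.04],[0,0,-0.06],[0,0,-0.08],[0,0,-0.1],[0,0,-0.12],[0,0,-0.14],[0,0,-0.16],[0,0,-0.18],[0,0,-0.2]],"roll":[0,0,0,0,0,0,0,0,0,0]}'
python3 -m handwheel '{"offset":[[0,0,-0.03],[0,0,-0.06],[0,0,-0.09],[0,0,-0.12],[0,0,-0.15],[0,0,-0.18],[0,0,-0.21],[0,0,-0.24],[0,0,-0.27],[0,0,-0.27]],"roll":[0,0,0,0,0,0,0,0,0,0]}'
```

```text
t: 38.05
tool_pos: [0.68, -0.0889, 0.0301]
tool_rot: [-3.127, -0.285, -0.003]
contact_force: [-2.6, 8.0, 4.9]
opening: 0.0312
t: 39.05
tool_pos: [0.68, -0.0889, 0.019]
tool_rot: [-3.127, -0.285, -0.003]
contact_force: [-0.8, 7.2, 3.8]
opening: 0.0311
```

```bash
python3 -m handwheel '{"offset":[[0,0,-0.02],[0,0,-0.04],[0,0,-0.06],[0,0,-0.08],[0,0,-0.1],[0,0,-0.11],[0,0,-0.12],[0,0,-0.12],[0,0,-0.12],[0,0,-0.12]],"roll":[0,0,0,0,0,0,0,0,0,0]}'
python3 - <<'E'
from h import *
s=ctrl.get_image("side"); cv2.imwrite("pics/s11c.png",cv2.resize(s["img"][130:235,205:305,::-1],None,fx=5,fy=5,interpolation=cv2.INTER_CUBIC))
o=ctrl.get_obs(); print(o["t"],o["tool_pos"],o["tool_rot"],o["contact_force"],o["wrist_torque"])
E
```

```text
t: 40.05
tool_pos: [0.68, -0.0889, 0.0151]
tool_rot: [-3.127, -0.285, -0.002]
contact_force: [-2.0, 8.2, 7.8]
opening: 0.0312
40.1 [ 0.67998852 -0.08885178  0.01511662] [-3.12699847e+00 -2.84907549e-01 -2.52712787e-03] [-2.25474009  8.01574556  7.65005983] [1.17951541 0.47945392 0.00174136]
```

View pics/s11c.png

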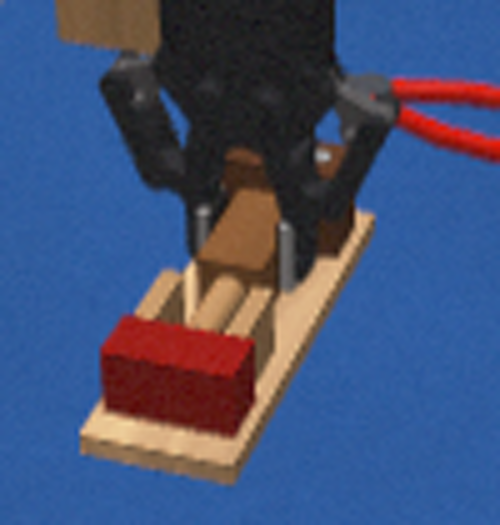

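Rod L also bottomed out on the slot floor (TCP 15.1 mm, Fz rising to 8 N only at the floor), so it fits and goes in the yellow tray, beside rod R.

```bash
python3 -m handwheel '{"offset":[[0,0,0.1],[0,0,0.5],[0,0,1.1],[0,0,1.9],[0,0,2.6],[-0.2,-0.3,2.6],[-0.8,-1,2.6],[-1.6,-1.9,2.6],[-2.4,-2.8,2.6],[-3.2,-3.7,2.6]],"roll":[0,0,0,0,0,0,-0.3,-0.6,-1,-1.4]}'
python3 -m handwheel '{"offset":[[-0.8,-0.9,0],[-1.6,-1.8,0],[-2.2,-2.6,0],[-2.6,-3,0],[-2.6,-3,0],[-2.6,-3,0],[-2.6,-3,-0.3],[-2.6,-3,-0.6],[-2.6,-3,-0.6],[-2.6,-3,-0.6]],"roll":[-0.3,-0.3,-0.3,-0.3,-0.3,-0.3,-0.3,-0.3,-0.3,-0.3]}'
python3 - <<'E'
from h import *
d=ctrl.get_image("wrist"); cv2.imwrite("pics/w12.png",d["img"][:,:,::-1])
o=ctrl.get_obs(); print(o["t"],o["tool_pos"],o["tool_rot"],o["contact_force"],o["wrist_torque"])
E
```

```text
t: 41.1
tool_pos: [0.549, -0.2403, 0.117]
tool_rot: [3.139, 0.052, -0.001]
contact_force: [0.3, -0.1, -0.7]
opening: 0.031
t: 42.1
tool_pos: [0.447, -0.357, 0.092]
tool_rot: [-3.14, -0.007, 0.003]
contact_force: [-0.8, 0.4, -0.4]
opening: 0.0312
42.15 [ 0.44731849 -0.35749341  0.09279051] [-3.14107760e+00 -7.10559076e-03  9.88674276e-04] [-0.21770927  0.23257631  0.51225226] [-0.0336478   0.00779234 -0.01893299]
```

View pics/w12.png

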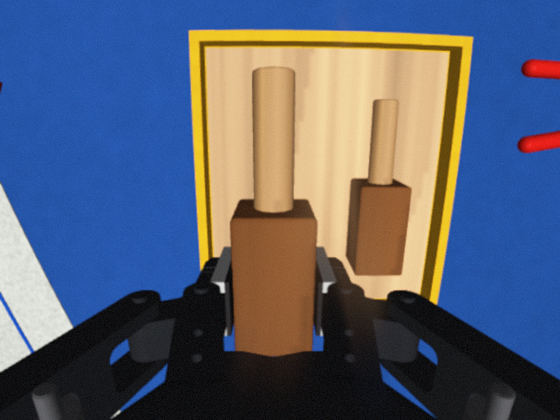

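The wrist view shows rod L over the left half of the tray, dowel (274,140), well clear of rod R at (380,200). Lowering.

```bash
python3 -m handwheel '{"offset":[[0,0,-0.5],[0,0,-1],[0,0,-1.5],[0,0,-1.8],[0,0,-1.95],[0,0,-2],[0,0,-2.03],[0,0,-2.05],[0,0,-2.05],[0,0,-2.05]],"roll":[0,0,0,0,0,0,0,0,0,0]}'
python3 -m handwheel '{"offset":[[0,0,-0.02],[0,0,-0.04],[0,0,-0.05],[0,0,-0.06],[0,0,-0.06],[0,0,-0.06],[0,0,-0.06],[0,0,-0.06],[0,0,-0.06],[0,0,-0.06]],"roll":[0,0,0,0,0,0,0,0,0,0]}'

```

```text
t: 43.15
tool_pos: [0.4474, -0.3584, 0.0119]
tool_rot: [3.141, 0.005, 0.001]
contact_force: [0.3, -0.4, -0.2]
opening: 0.0309
t: 44.15
tool_pos: [0.4471, -0.3581, 0.0091]
tool_rot: [-3.142, -0.006, 0.0]
contact_force: [-1.9, 1.3, 3.9]
opening: 0.0311
```

Contact on the tray floor (Fz 3.9 N). I'll open to 46 mm, lift straight up, and move away.

```bash
python3 -m handwheel '{"offset":[[0,0,0],[0,0,0],[0,0,0],[0,0,0.3],[0,0,0.9],[0,0,1.8],[0,0,2.8],[0,0.5,3.5],[0,1.5,3.5],[0,2.5,3.5]],"roll":[0,0,0,0,0,0,0,0,0,0]}' 46
python3 -m handwheel '{"offset":[[0,1,0],[0,2,0],[0,3,0],[0,4,0],[0,5,0],[0,5,0],[0,5,0],[0,5,0],[0,5,0],[0,5,0]],"roll":[0,0,0,0,0,0,0,0,0,0]}'
python3 - <<'E'
from h import *
d=ctrl.get_image("top"); cv2.imwrite("pics/t13.png",d["img"][:,:,::-1])
s=ctrl.get_image("side"); cv2.imwrite("pics/s13.png",s["img"][:,:,::-1])
o=ctrl.get_obs(); print(o["t"],o["tool_pos"],o["contact_force"],o["opening"])
E
```

```text
t: 45.15
tool_pos: [0.448, -0.2582, 0.1518]
tool_rot: [3.139, 0.003, 0.006]
contact_force: [-0.4, 0.9, -0.1]
opening: 0.046
t: 46.15
tool_pos: [0.4471, -0.0591, 0.149]
tool_rot: [3.142, 0.003, -0.0]
contact_force: [0.1, -0.0, 0.1]
opening: 0.0459
46.25 [ 0.44709033 -0.05878112  0.14886734] [-0.1986075   0.313935    0.40842643] 0.04607085498646215
```

View pics/t13.png

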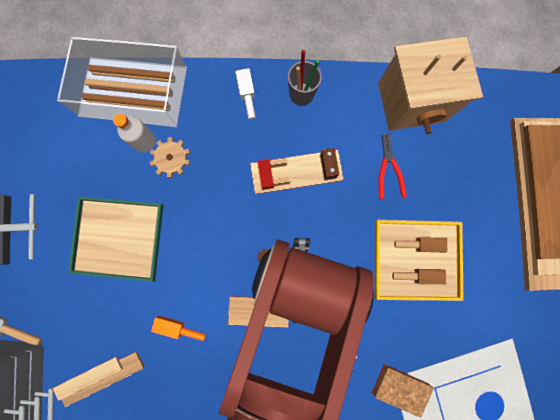

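View pics/s13.png

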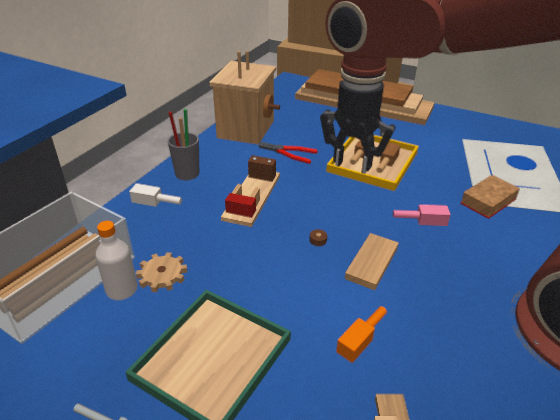

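Both rods lie flat in the yellow tray (top view: (421,244) and (420,276)). Gripper is clear in the air at z = 0.149, and the bystanders in view have not moved. Handing in.

```bash
python3 -c "
from station import ctrl
print(ctrl.finish_job())"
```

```text
the job is handed in; nothing more can be done
None
```

Both rods fitted the gauge and lie flat side by side in the yellow tray. Nothing went into the green tray. I tried the right-hand rod first and put it away before trying the left-hand one. The job was handed in at about 46 s.

- **Gauge test:** each butt was pushed onto the brown post with about 6–8 N, then the rod was lowered level. Both dowels passed the red post with only 2–5 N of vertical force and reached seat height, block centre about 28 mm. The left rod's force rose to about 8 N only when it reached the slot floor. The right rod showed no clear rise there, but the side picture shows it down in the slot.
- **How close it was:** I put the right rod at about 111 mm and the left about 1 mm longer from the pictures. That is too close to the 113 mm slot to trust, so the gauge decided.
- **Camera disagreement:** the top and wrist cameras differed by about 4–6 mm along the rods. I grasped near the average and found the true butt position by contact.
- **Last pictures:** the gripper was open and clear of everything. Everything in view was where it started, including the look-alikes. The arm hid part of the top view, and the side view covered that part.

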